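Close the proving pot's inner lid and take off its outer lid

ROBOT

A 7-joint arm with a two-finger parallel gripper is mounted at the origin on the work surface. World frame = base frame: x ahead of the robot, y to its left, z up, the work surface at z = 0. Lengths are in m, angles in degrees, forces in N, time in s.
With the tool pointing down it reaches from about 0.425 to 0.875 m from the base axis. Payload 4.7 kg.
Tool frame: the origin (TCP) lies at the very end of the fingers, on their centre line; the grasp point (between the pads) lies 19 mm behind it; z points along the fingers, y is the direction in which the jaws open and shut (so a half turn about z gives the same grasp; the last joint's range is limited). The gripper opens to 87 mm and grips with 3 to 60 N. Pads are 19 mm wide; open, the fingers measure 117 mm over their backs; the gripper's body (75 mm by 190 mm) begins 51 mm behind the grasp point.
Start: joints at [66.469, 18.392, -4.016, 83.108, 1.295, 78.541, -3.26], TCP at [0.268, -0.592, 0.223] pointing down, gripper open.
Joint ranges: [-163.93, 163.93], [-17.29, 119.83], [-79.2, 71.16], [3.27, 140.29], [-89.18, 269.18], [5.43, 117.66], [-154.24, 154.24]. Speed limits (degrees/s): [147.25, 147.25, 180, 180, 180, 180, 180].

INTERFACE

Orientations are given as [roll, pitch, yaw] about the fixed x, y, z axes, in that order (R = Rz(yaw) Ry(pitch) Rx(roll)).
In Python, from cell import monitor, read_camera, camera_info, env, look_for gives the robot as it stands.
- The arm moves only by the tool servo_tool, never from a script. Its argument "commands" is one flat list of numbers, 6 for each row, row after row: the shift along the tool's x, y, z in mm, then the turn, a rotation vector about the tool's x, y, z in degrees. A call has 1 to 10 rows; each row shifts and turns the commanded pose from where the row before left it, along the tool's axes as they then stand; what a row does not reach is not made up. A row lasts 1/10 s, in which the tool goes at most 50 mm and 8.59 degrees, less where a joint would pass 70% of its speed; a pose out of reach is approached as far as the arm can. A call is refused whole if a number of a shift passes 50 or a number of a turn 8.59, either way. A call with a gripper value outside its range is refused whole. "jaw" is the finger opening in mm, from 0 to 87, set as the call begins (left out, the last holds). The fingers move at their own pace and stop on an object; "newtons" is the grip in N (left out, the last holds). Time passes only in rows, so rows that do not move let the fingers close. It gives the time, the measured TCP pose, the force and the opening at its end, in the units of the state.
- monitor.get_obs(): the state, without advancing time (a new reading comes with each control period).
- read_camera(name): name is "scene" or "top" or "wrist"; returns (picture, depth): 420x560x3 uint8, red, green, blue; 420x560 float32, m along the optical axis (not along the pixel's ray), 0 where there is no reading.
- camera_info(name): a dict with "camera_matrix" (3x3 intrinsics, pixels), "k1" (the pictures are not rectified: a ray, as slopes to the right and down, at radius r is drawn at 1 + k1 r^2 times it, then the intrinsics apply), "R" (3x3) and "t" (3): a world point X has camera coordinates R X + t; the wrist camera has in their place "T_tool_cam" (4x4, takes a point from camera to tool coordinates, whose origin is the TCP and whose axes are the flange's). Camera axes: x right, y down, z forward; pixel columns grow to the right and rows downward; lengths in m; the calibration is good to about 2 mm. A picture is of the moment at which its call begins: read the wrist's pose just before it. camera_info takes no time and is no camera call.
- env.sign_off(): hands the job in, once; it reports no verdict.
Trained networks look in the newest picture that a camera, given by its name, has taken for a name from the list of things; names that differ only in an ending like _2 or _b are one class to them, and where a whole thing is asked for, a point or a joint stands for the part that bears it (a point fixed in the world has none). Each returns a list of dicts, best first, with "conf" (0 to 1); they miss things now and then, are a little off and sometimes report something else, mostly with a low value. They report only what shows in the picture. A call takes as long as a camera call. They do not tell look-alikes from the thing itself.
- look_for(camera, label): "box" ([left, top, width, height] in pixels, round what is visible of it).
The state is a dict: "time_s": time; "qpos": joint angles; "joint_velocities": joint speeds; "effort": joint torques, N m; "tool_pos": TCP position; "tool_rot": TCP orientation; "force": force on the tool from outside, world axes, zero at the start; "wrist_torque": the same for the moment, N m; "grip_width": finger opening in m.
Only numpy, scipy, OpenCV 4.12 (cv2) and the standard library are available. Lean on these libraries where they do the work, as an engineer would, in place of code of your own. Each camera call takes 0.05 s, during which the arm holds its last target.

TASK

Get the proving pot ready for its next batch. First turn the red peak pointer of its thermometer back to its zero stop with the knob. Then carry the two nested lids together by the inner lid's black knob, lower them onto the pot without dropping them so that the inner lid seats fully in the mouth, let go, take the outer lid alone by its two red tabs and raise it, level, about 10 cm, leaving the inner lid seated and the pointer at zero; finish while still holding the outer lid up in the gripper, and leave the jar, bowl and spatula where they are.

Things in the scene. Friction and masses are not known exactly. Their poses are not given: they have to be found in the camera images.
- peak (a joint): Peak pointer of the dial thermometer, turned by the knob on it, rad. 0 = zero stop (a rigid end stop); the value grows clockwise seen from above, so turn it anticlockwise to reset. Starts between 0.6 and 1.4. Light friction (0.04 N m), no spring: it stays where left.
- peak_grip (a point): Middle of the black bar grip on the pointer's vertical axis: bar 38 mm long, 14 mm wide, 34 mm high, its top 11 mm above this point, its underside 23 mm below, on a 40 mm round disc. The bar lies along this point's x and turns with the pointer; pinch it across y. The white dial face (94 mm across, on a grey box 110 x 110 mm) is 31 mm below this point.
- pot_mouth (a point): Centre of the mouth of the open round aluminium pot, at rim height, 115 mm above the table; z up. Outside diameter 100 mm, inside 92 mm, wall 4 mm, 98 mm deep. Fixed to the table.
- inner_knob (a point): Middle of the inner (white) lid's black round knob, on the lid's axis, z up. Knob 22 mm diameter, top 15 mm above this point; it stands up through the outer lid's 32 mm hole, between its red tabs. While nested the outer lid's top surface is 15 mm below this point. Lid underside 35 mm below. With the lid seated this point is 23 mm above pot_mouth.
- inner_rim (a point): Centre of the underside of the inner lid's flange (104 mm diameter, 4 mm thick), 23 mm below inner_knob; z up. Coincides with pot_mouth when seated: the flange then rests on the rim, and the plug below it (86 mm diameter, 12 mm deep, tapered foot) is in the mouth.
- outer_tabs (a point): Midway between the outer lid's two upright red tabs, 15 mm above its top surface, z up; coincides with inner_knob while nested. Tabs lie at +y and -y of it, each 26 mm long (along x), 5 mm thick, top 13 mm above this point, 34 mm apart inside, 44 mm over the outer faces. Pinch the tabs from outside along y; pinch the inner knob between them along x.
- inner: The inner lid, about 150 g; origin at the centre of its plug's underside, 35 mm below inner_knob. At the start it stands on the table with the outer lid lying loosely on its flange.
- outer: The outer lid (blue), about 160 g, 120 mm diameter, plate 4 mm thick with a 32 mm hole, rim skirt 12 mm down from the plate; 5 mm sideways play about the inner lid and its knob. Origin on its axis at the plate's underside, 19 mm below outer_tabs.
- unit: Pot and thermometer on one grey base plate 150 x 310 x 12 mm, fixed; origin on the table under the pot's axis; the pointer's axis is 165 mm from the pot's axis along this body's -y.
- jar_c (a point): Bystander: centre of a closed round jar, 60 mm diameter, 90 mm high.
- bowl: Bystander: aluminium bowl, 120 mm across, 50 mm high; origin under its centre.
- spatula_grip (a point): Bystander: grip of a spatula lying on the table.
There are look-alikes about, which are no part of the job. What is meant by the outer is not orange, turquoise or yellow, and is the larger of those in its own colour.

How it is judged:
By the outcome, as a careful person would: the job done as asked, in the order asked, and still so for the second after the job is handed in, while the arm keeps its last pose, push and grip.
It also fails if it takes over 72 s, if anything falls off the work surface, if the arm or the gripper's body presses on something with over 40 N, if the wrist force passes 120 N, or if a joint passes its speed limit or range.

## Working session

There is one attempt and no reset: what is moved stays moved. The work goes in short steps, Python scripts to look and compute and a tool call to move; the robot and the scene stay as the last step left them, time stands still between calls to the robot, and variables do not carry over. Pictures are saved under pics/ and viewed, and the job is handed in when it is done.

Besides the shell and the picture viewer there is one more tool, called as name(argument=value, ...) on one line, values as JSON. servo_tool: Moves the arm, as the interface text tells. Its arguments: {"type":"object","properties":{"commands":{"type":"array","items":{"type":"number"}},"jaw":{"type":"number"},"newtons":{"type":"number"}},"required":["commands"]}

```bash
ls; mkdir -p pics
python3 - <<'E'
from cell import monitor, read_camera, camera_info, env, look_for
import cv2, numpy as np
print(monitor.get_obs())
for n in ["scene","top","wrist"]:
    p,d=read_camera(n); cv2.imwrite(f"pics/{n}0.png",p[:,:,::-1]); np.savez(f"{n}0.npz",p=p,d=d)
    print(n,camera_info(n))
print(monitor.get_obs()['time_s'])
E
```

```text
pics
{'time_s': 0.0, 'qpos': array([66.47077268, 18.44116724, -4.01577454, 83.17333071,  1.29662301,
       78.53997592, -3.25948699]), 'joint_velocities': array([ 0.01057406, -0.00715665,  0.01851437, -0.03213858,  0.07578282,
        0.05898659,  0.03080431]), 'effort': array([ 4.46365621e-04, -4.91286278e+01, -4.03846074e-01, -3.12530708e+01,
       -6.39531109e-02,  4.38610185e-02,  1.86804737e-04]), 'tool_pos': array([ 0.26759368, -0.59177348,  0.22145142]), 'tool_rot': array([-1.79890857e+02,  7.11475718e-03,  2.43400167e+01]), 'force': array([0.36773451, 0.68226741, 0.40401102]), 'wrist_torque': array([0.00690324, 0.02354786, 0.02674472]), 'grip_width': 0.08698438378476518}
scene {'camera_matrix': array([[496.11841594,   0.        , 282.46507437],
       [  0.        , 496.11841594, 203.58658891],
       [  0.        ,   0.        ,   1.        ]]), 'k1': 0.02301312551303904, 'R': array([[ 0.36493673,  0.93093003,  0.01380048],
       [ 0.70646187, -0.26722691, -0.65536357],
       [-0.60640977,  0.24891575, -0.75518749]]), 't': array([-0.29822072, -0.29328938,  1.75112238])}

[... 274 characters left out ...]
0083,  0.00870971, -0.04149304],
       [ 0.04168329,  0.02293486, -0.99886761]]), 't': array([0.14079588, 0.51897025, 1.06527131])}
wrist {'camera_matrix': array([[372.73026647,   0.        , 284.23224892],
       [  0.        , 372.73026647, 209.96237908],
       [  0.        ,   0.        ,   1.        ]]), 'k1': -0.10527839416502388, 'T_tool_cam': array([[ 7.18420028e-04, -9.55293970e-01, -2.95656752e-01,
         8.14480535e-02],
       [ 9.99999541e-01,  8.73734435e-04, -3.93204410e-04,
        -5.77781551e-04],
       [ 6.33951287e-04, -2.95656334e-01,  9.55294159e-01,
        -1.60409716e-01],
       [ 0.00000000e+00,  0.00000000e+00,  0.00000000e+00,
         1.00000000e+00]])}
0.15
```

View pics/top0.png

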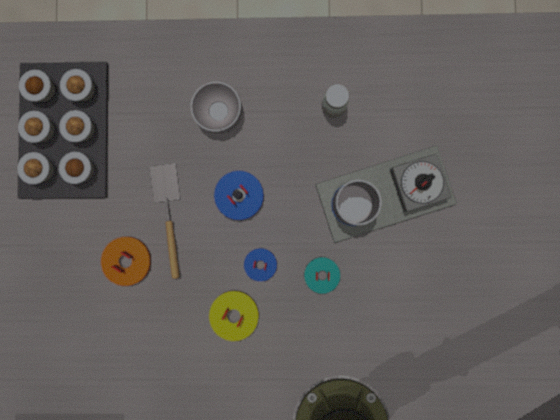

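View pics/scene0.png

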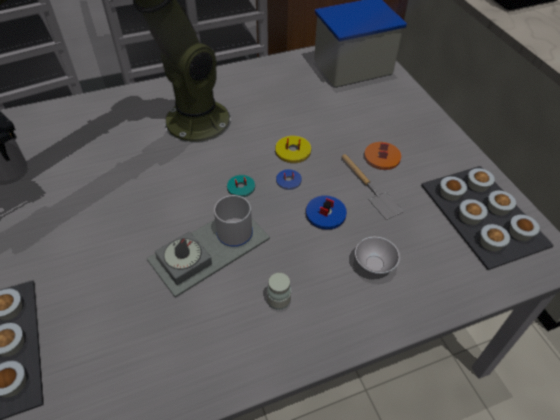

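View pics/wrist0.png

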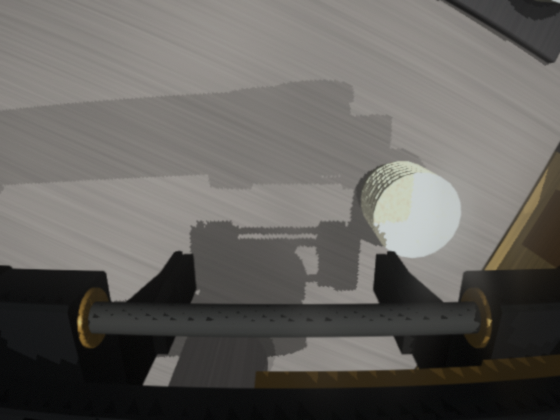

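```bash
cat > h.py <<'E'
import numpy as np, cv2
from cell import monitor, read_camera, camera_info, look_for
from scipy.spatial.transform import Rotation as Ro
def cam(n,obs=None):
    c=camera_info(n)
    if n=='wrist':
        o=obs; Tw=np.eye(4); Tw[:3,:3]=Ro.from_euler('xyz',o['tool_rot'],degrees=True).as_matrix(); Tw[:3,3]=o['tool_pos']
        T=np.linalg.inv(Tw@c['T_tool_cam']); return c['camera_matrix'],c['k1'],T[:3,:3],T[:3,3]
    return c['camera_matrix'],c['k1'],np.array(c['R']),np.array(c['t'])
def ray(C,uv):
    K,k1,R,t=C
    uv=np.atleast_2d(uv).astype(float)
    d=cv2.undistortPoints(uv[:,None,:],K,np.array([k1,0,0,0,0.])).reshape(-1,2)
    return np.c_[d,np.ones(len(d))]
def atz(C,uv,z):
    K,k1,R,t=C; r=ray(C,uv)@R; o=-R.T@t
    return o+r*((z-o[2])/r[:,2])[:,None]
def dep(C,uv,d):
    K,k1,R,t=C
    return (ray(C,uv)*np.asarray(d)[:,None]-t)@R
def cloud(C,d):
    v,u=np.mgrid[0:d.shape[0],0:d.shape[1]]
    P=dep(C,np.c_[u.ravel(),v.ravel()],d.ravel()); P[d.ravel()==0]=np.nan
    return P.reshape(d.shape+(3,))
def proj(C,X):
    K,k1,R,t=C
    return cv2.projectPoints(np.atleast_2d(X).astype(float),cv2.Rodrigues(R)[0],t,K,np.array([k1,0,0,0,0.]))[0].reshape(-1,2)
E
python3 - <<'E'
from h import *
for n in ['top','scene']:
    z=np.load(n+'0.npz'); P=cloud(cam(n),z['d']); p=z['p'].astype(int)
    hsv=cv2.cvtColor(z['p'],cv2.COLOR_RGB2HSV)
    blue=((hsv[...,0]>105)&(hsv[...,0]<125)&(hsv[...,1]>150)).astype(np.uint8)
    k,l,s,c=cv2.connectedComponentsWithStats(blue)
    for i in range(1,k):
        if s[i,4]>200:
            q=P[l==i]; m=(np.nanmin(q,0)+np.nanmax(q,0))/2
            print(n,s[i],np.nanmedian(q,0),m,np.nanmax(q,0)-np.nanmin(q,0))
            e=cv2.fitEllipse(max(cv2.findContours((l==i).astype(np.uint8),0,1)[0],key=len)); print(e)
z=np.load('top0.npz'); im=z['p'][:,:,::-1]
a=cv2.resize(im[160:230,204:274],(560,560),interpolation=2); b=cv2.resize(im[140:245,310:460],(800,560),interpolation=2)
cv2.imwrite('pics/a.png',a); cv2.imwrite('pics/b.png',b)
s=np.load('scene0.npz')['p'][:,:,::-1]; cv2.imwrite('pics/c.png',cv2.resize(s[185:235,295:355],(720,600),interpolation=2));cv2.imwrite('pics/d.png',cv2.resize(s[190:295,140:280],(800,600),interpolation=2))
P=cloud(cam('top'),z['d'])
# pot rim: points with z about .115
sub=np.zeros(P.shape[:2],bool); sub[150:235,320:395]=1
q=P[sub&(abs(P[...,2]-.115)<.006)]; print('rim',len(q),q[:,2].mean())
A=np.c_[2*q[:,:2],np.ones(len(q))]; s=np.linalg.lstsq(A,(q[:,:2]**2).sum(1),rcond=None)[0]; print(s[:2],np.sqrt(s[2]+s[0]**2+s[1]**2))
print('knob top heights',P[176:190,418:432,2].round(3).max(), P[190:202,232:246,2].round(3))
E
```

```text
top [ 215  172   48   48 1523] [0.55180565 0.2404456  0.02048742] [0.55136999 0.24174126 0.01508871] [0.11459733 0.11495684 0.02341317]
((238.43655395507812, 195.07192993164062), (46.64320373535156, 47.2133674621582), 128.4617919921875)
top [245 249  31  32 642] [0.38504582 0.19082116 0.01133958] [0.3838095  0.19109308 0.01108485] [0.07497421 0.0732098  0.01328771]
((260.0111999511719, 264.3167419433594), (30.54068946838379, 30.701799392700195), 150.4703826904297)
scene [ 315    0   91   40 2385] [-0.08398896  0.64950741  0.21846768] [-0.26258405  0.8381983   0.05928654] [0.5500672  0.63968086 0.33617129]
((359.13385009765625, 18.310251235961914), (35.84101867675781, 88.93462371826172), 87.10379791259766)
scene [306 196  40  33 839] [0.56815651 0.23226166 0.02051131] [0.55492057 0.24076616 0.02805232] [0.11983882 0.12023092 0.04847669]
((326.0438232421875, 212.38861083984375), (30.66359519958496, 38.44158935546875), 97.20458984375)
rim 279 0.11490949024595741
[ 0.52859249 -0.03321203] 0.04777470015017038
knob top heights nan [[0.023 0.022 0.05  0.047 0.051 0.05  0.051 0.052 0.049 0.0
[... 309 characters left out ...]
  0.052 0.048 0.051 0.047 0.052 0.049 0.052 0.05  0.04  0.017
  0.012 0.017]
 [0.015 0.05  0.048 0.052 0.049 0.051 0.053 0.051 0.05  0.048 0.036 0.013
  0.015 0.015]
 [0.022 0.016 0.05  0.05  0.05  0.049 0.051 0.054 0.048 0.044 0.03  0.015
  0.02  0.017]
 [0.022 0.021 0.019 0.054 0.055 0.05  0.049 0.05  0.046 0.035 0.02  0.019
  0.01  0.021]
 [0.034 0.021 0.016 0.015 0.039 0.044 0.045 0.038 0.028 0.015 0.014 0.015
  0.016 0.02 ]
 [0.045 0.032 0.021 0.015 0.017 0.015 0.016 0.02  0.015 0.016 0.017 0.014
  0.021 0.019]
 [0.045 0.05  0.027 0.018 0.013 0.017 0.014 0.018 0.019 0.017 0.022 0.023
  0.02  0.019]
 [0.051 0.046 0.045 0.019 0.017 0.021 0.02  0.019 0.018 0.02  0.021 0.019
  0.022   nan]]
```

View pics/a.png

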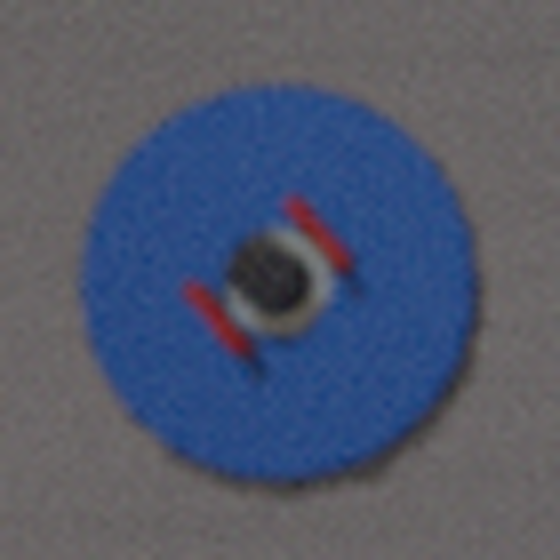

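View pics/b.png

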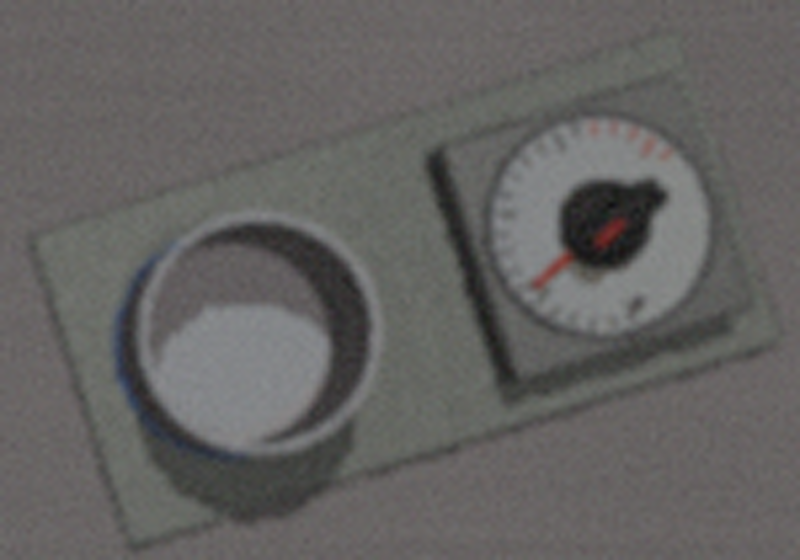

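View pics/d.png

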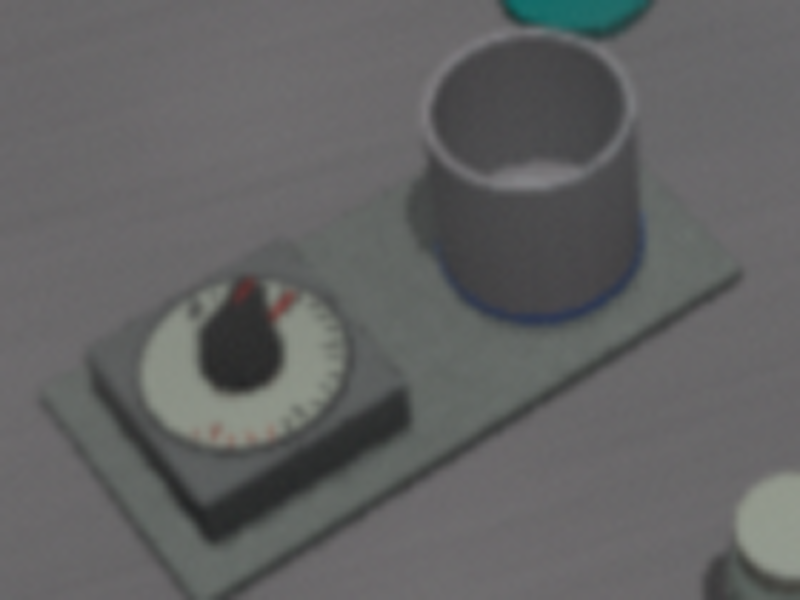

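Run:
```python
from h import *
z=np.load('top0.npz'); C=cam('top'); P=cloud(C,z['d']); p=z['p'].astype(int)
u0,v0=310,140
def px(x,y): return [u0+(x+.5)*150/800-.5, v0+(y+.5)*105/560-.5]
w=(p.min(2)>125); m=np.zeros(w.shape,np.uint8); m[158:210,398:448]=w[158:210,398:448]
print('face z',np.nanmedian(P[m>0],0))
zf=np.nanmedian(P[m>0][:,2])
c=cv2.findContours(m,0,1)[0]; h=cv2.convexHull(np.vstack(c)); e=cv2.fitEllipse(h); print(e)
cen=atz(C,[e[0]],zf)[0]; print('dial',cen)
pot=np.array([.5286,-.0332]); print(np.linalg.norm(cen[:2]-pot), np.degrees(np.arctan2(*(cen[:2]-pot)[::-1])))
for n,x,y in [('tip',535,288),('mark',638,305),('bar',625,222),('barin',600,245)]:
    X=atz(C,[px(x,y)],zf if n in('tip','mark') else zf+.042)[0]; print(n,X,np.degrees(np.arctan2(X[1]-cen[1],X[0]-cen[0])))
# points with height > face+.03
s=np.zeros(w.shape,bool); s[158:210,398:448]=1
q=P[s&(P[...,2]>zf+.03)]; print(len(q),q.mean(0),q.min(0),q.max(0)); qq=q[:,:2]-q[:,:2].mean(0); ev,V=np.linalg.eigh(qq.T@qq/len(q)); print(np.sqrt(ev),V[:,1],np.degrees(np.arctan2(V[1,1],V[0,1])))
# lid: knob, tabs
hsv=cv2.cvtColor(z['p'],cv2.COLOR_RGB2HSV)
s=np.zeros(w.shape,bool); s[170:222,214:264]=1
for nm,(a,b) in {'r':(0,0)}.items():
    red=s&((hsv[...,0]<10)|(hsv[...,0]>170))&(hsv[...,1]>130); k,l,st,ce=cv2.connectedComponentsWithStats(red.astype(np.uint8))
    T=[]
    for i in range(1,k):
        if st[i,4]>6: X=atz(C,[ce[i]],.045)[0];T.append(X); print('tab',st[i],X)
d=T[0]-T[1]; print(np.linalg.norm(d),np.degrees(np.arctan2(d[1],d[0])),(T[0]+T[1])/2)
kb=s&(p.max(2)<75); kb[:188]=0;kb[205:]=0; kb[:,:230]=0; kb[:,247:]=0
k,l,st,ce=cv2.connectedComponentsWithStats(kb.astype(np.uint8)); i=1+np.argmax(st[1:,4]); print('knob',st[i],atz(C,[ce[i]],.048))
pp=e=None
print(atz(C,[[238.44,195.07]],.02))
for n,uv,zz in [('jar',(337,95),.09),('bowl',(217,106),.05),('tq',(322,275),.03),('spat',(172,250),.02),('blu2',(260,264),.02)]: print(n,atz(C,[uv],zz)[0].round(3))
```

```text
face z [ 0.576392   -0.19317077  0.05261576]
((422.2750244140625, 181.88543701171875), (37.50928497314453, 38.65829849243164), 125.52645111083984)
dial [ 0.5762605  -0.19080402  0.05261576]
0.16465281324999503 -73.17433636425834
tip [ 0.54926723 -0.1617233   0.05261576] 132.8680604647809
mark [ 0.54143408 -0.20607277  0.05261576] -156.32618389191126
bar [ 0.57355354 -0.18853995  0.09461576] 140.09127659850057
barin [ 0.56401627 -0.17796968  0.09461576] 133.65205056948142
118 [ 0.57656974 -0.18916588  0.09339177] [ 0.56129348 -0.20875371  0.08519736] [ 0.59230182 -0.17314586  0.09956203]
[0.00422921 0.01114646] [-0.65179739  0.75839314] 130.67725494946345
tab [241 186   6   7  12] [0.56438886 0.22651248 0.045     ]
tab [228 196   7   8  19] [0.54025608 0.25644348 0.045     ]
0.0384480970867702 -51.12144226702965 [0.55232247 0.24147798 0.045     ]
knob [233 190  10  10  68] [[0.55156579 0.24074235 0.048     ]]
[[0.55192937 0.24158194 0.02      ]]
jar [0.772 0.008 0.09 ]
bowl [0.762 0.288 0.05 ]
tq [0.36  0.043 0.03 ]
spat [0.421 0.403 0.02 ]
blu2 [0.386 0.19  0.02 ]
```

```bash
cat > plan.py <<'E'
import sys
from h import *
def plan(x,y,z,psi,n,start=None):
    o=monitor.get_obs(); p=np.array(o['tool_pos']); rpy=o['tool_rot']; a0=rpy[2]
    if start is not None: p=np.array(start[:3]); a0=start[3]
    d=(np.array([x,y,z])-p)/n; da=(psi-a0)/n
    # tool-down frame, tilt ignored
    a=a0; q=p.copy(); out=[]
    for i in range(n):
        c,s=np.cos(np.radians(a)),np.sin(np.radians(a)); X=np.array([c,s,0]);Y=np.array([s,-c,0]);Z=np.array([0,0,-1])
        tgt=p+d*(i+1); e=tgt-q
        sh=np.round([e@X,e@Y,e@Z],4)*1000; sh=np.round(sh*2)/2
        tz=np.round(-((a0+da*(i+1))-a),1)
        q=q+(X*sh[0]+Y*sh[1]+Z*sh[2])/1000; a=a-tz
        out.append([*sh,0,0,tz])
    for i in range(0,n,10): print(', '.join(','.join(f'{v:g}' for v in r) for r in out[i:i+10]))
    print('end',q.round(4),round(a,2),'tilt',rpy[:2])
if __name__=='__main__':
    v=[float(t) for t in sys.argv[1:]]; plan(*v[:4],int(v[4]),v[5:] if len(v)>5 else None)
E
python3 plan.py .5763 -.1905 .20 -49 13
```

```text
34.5,-18.5,1.5,0,0,5.6, 32.5,-21.5,2,0,0,5.7, 30,-24.5,1.5,0,0,5.6, 27.5,-27.5,1.5,0,0,5.7, 24.5,-30.5,2,0,0,5.6, 21.5,-32,1.5,0,0,5.7, 18.5,-34.5,1.5,0,0,5.6, 15,-36,2,0,0,5.6, 11,-37.5,1.5,0,0,5.7, 7.5,-38,1.5,0,0,5.6
3.5,-39,2,0,0,5.7, 0,-39,1.5,0,0,5.6, -4,-38.5,1.5,0,0,5.6
end [ 0.5761 -0.1904  0.2002] -48.96 tilt [-1.79918821e+02  3.87070920e-03]
```

servo_tool(commands=[34.5, -18.5, 1.5, 0, 0, 5.6, 32.5, -21.5, 2, 0, 0, 5.7, 30, -24.5, 1.5, 0, 0, 5.6, 27.5, -27.5, 1.5, 0, 0, 5.7, 24.5, -30.5, 2, 0, 0, 5.6, 21.5, -32, 1.5, 0, 0, 5.7, 18.5, -34.5, 1.5, 0, 0, 5.6, 15, -36, 2, 0, 0, 5.6, 11, -37.5, 1.5, 0, 0, 5.7, 7.5, -38, 1.5, 0, 0, 5.6])

```text
time_s: 1.15
tool_pos: [0.5058, -0.2821, 0.2058]
tool_rot: [180.0, 0.0, -32.3]
force: [0.0, 0.1, -0.1]
grip_width: 0.0867
```

servo_tool(commands=[3.5, -39, 2, 0, 0, 5.7, 0, -39, 1.5, 0, 0, 5.6, -4, -38.5, 1.5, 0, 0, 5.6, 0, 0, 0, 0, 0, 0, 0, 0, 0, 0, 0, 0])

```text
time_s: 1.65
tool_pos: [0.5764, -0.1897, 0.2005]
tool_rot: [180.0, 0.0, -48.8]
force: [-0.5, -0.6, 0.4]
grip_width: 0.0869
```

Run:
```python
from h import *
o=monitor.get_obs(); p,d=read_camera('wrist'); np.savez('w1.npz',p=p,d=d,pos=o['tool_pos'],rot=o['tool_rot']); cv2.imwrite('pics/w1.png',p[:,:,::-1])
print(o['time_s'],o['tool_pos'],o['tool_rot'],o['qpos'],o['force'],o['wrist_torque'])
```

```text
1.65 [ 0.57642506 -0.18969734  0.20051425] [ 1.79956022e+02  4.30640845e-02 -4.87692512e+01] [  28.50982061   14.55871924  -15.23034966   90.91652203    3.92977188
   75.10961407 -126.03774135] [-0.45813665 -0.60982253  0.44299434] [0.04798075 0.03009658 0.05427954]
```

View pics/w1.png

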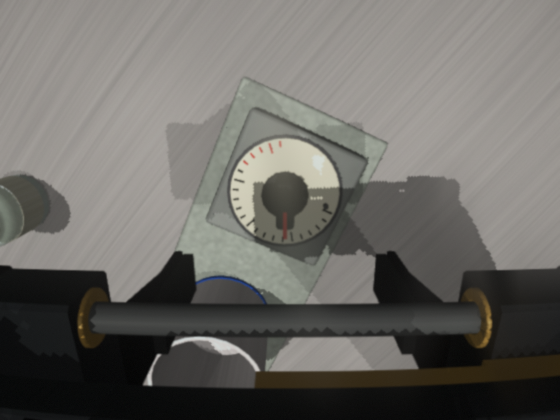

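Run:
```python
from h import *
z=np.load('w1.npz'); o=dict(tool_pos=z['pos'],tool_rot=z['rot']); C=cam('wrist',o); p=z['p'].astype(int); P=cloud(C,z['d'])
im=z['p'][:,:,::-1]; cv2.imwrite('pics/w1c.png',cv2.resize(im[125:255,220:350],(600,600),interpolation=2))
# face: warm whitish
warm=((p[...,0]-p[...,2]>22)&(p[...,0]>150)).astype(np.uint8); m=np.zeros_like(warm); m[130:250,222:348]=warm[130:250,222:348]
h=cv2.convexHull(np.vstack(cv2.findContours(m,0,1)[0])); e=cv2.fitEllipse(h); print(e, np.nanmedian(P[m>0][:,2]))
hw=atz(C,h.reshape(-1,2),.0526); (cx,cy),r=cv2.minEnclosingCircle((hw[:,:2]*1000).astype(np.float32)); print('circ',cx,cy,r)
cen=np.array([cx,cy])/1000
red=(p[...,0]-p[...,1]>60)&(p[...,1]<110); red[:205]=0; red[:,:270]=0; red[250:]=0; red[:,300:]=0
v,u=np.nonzero(red); print(len(v),v.min(),v.max())
tip=[u[v>v.max()-4].mean(),v.max()-2]; X=atz(C,[tip],.0546)[0]; print(tip,X,np.degrees(np.arctan2(*(X[:2]-cen)[::-1])))
for mk in [(326,207)]:
    X=atz(C,[mk],.0526)[0]; print(X,np.degrees(np.arctan2(*(X[:2]-cen)[::-1])),np.linalg.norm(X[:2]-cen))
s=np.zeros(m.shape,bool); s[160:225,255:315]=1
q=P[s&(P[...,2]>.083)]; print(len(q),np.nanmedian(q,0),np.nanmin(q,0),np.nanmax(q,0)); qq=q[:,:2]-q[:,:2].mean(0); ev,V=np.linalg.eigh(qq.T@qq/len(q)); print(np.sqrt(ev),np.degrees(np.arctan2(V[1,1],V[0,1])),q.mean(0))
```

```text
((284.24951171875, 190.40699768066406), (100.91087341308594, 105.90882873535156), 95.09188079833984) 0.05038495002578918
circ 578.0772094726562 -191.02610778808594 45.45956802368164Traceback (most recent call last):
  File "<stdin>", line 10, in <module>
    return umr_minimum(a, axis, None, out, keepdims, initial, where)
ValueError: zero-size array to reduction operation minimum which has no identity
```

View pics/w1c.png

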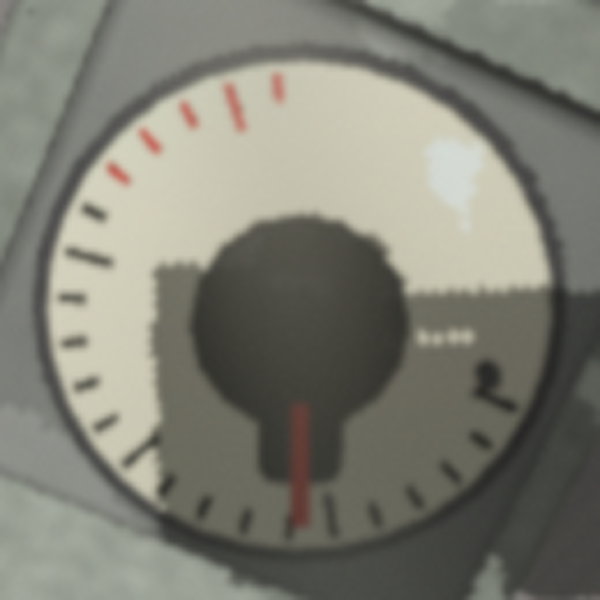

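Run:
```python
from h import *
z=np.load('w1.npz'); o=dict(tool_pos=z['pos'],tool_rot=z['rot']); C=cam('wrist',o); P=cloud(C,z['d'])
f=lambda x,y:[220+(x+.5)*130/600-.5,125+(y+.5)*130/600-.5]
# rim ellipse extremes by eye: left 42, right 555, top 50, bottom 548
b=atz(C,[f(42,300),f(555,300),f(300,52),f(300,547)],.0526); print(b); cen=b[:2].mean(0)[:2]*.5+b[2:].mean(0)[:2]*.5; print(cen)
for n,x,y in [('tip',300,520),('ptr2',300,410),('zero',512,408),('zin',490,396)]:
    X=atz(C,[f(x,y)],.0526)[0]; print(n,X,np.degrees(np.arctan2(*(X[:2]-cen)[::-1])))
s=np.zeros(P.shape[:2],bool); s[150:235,250:320]=1
q=P[s&(P[...,2]>.085)]; print(len(q),np.nanmedian(q,0),np.nanmin(q,0),np.nanmax(q,0)); qq=q[:,:2]-q[:,:2].mean(0); ev,V=np.linalg.eigh(qq.T@qq/len(q)); print(np.sqrt(ev),np.degrees(np.arctan2(V[1,1],V[0,1])),q.mean(0))
a=np.radians(-49); X=np.array([np.cos(a),np.sin(a)]);Y=np.array([np.sin(a),-np.cos(a)])
for e in (X,Y): t=q[:,:2]@e; print((t.min()+t.max())/2, np.ptp(t), 'dial',cen@e)
```

```text
[[ 0.6142872  -0.16101112  0.0526    ]
 [ 0.54294554 -0.2236118   0.0526    ]
 [ 0.6083273  -0.22656011  0.0526    ]
 [ 0.54596704 -0.15554821  0.0526    ]]
[ 0.57788177 -0.19168281]
tip [ 0.54966024 -0.15975355  0.0526    ] 131.4727241156963
ptr2 [ 0.56431105 -0.17643634  0.0526    ] 131.67191814878743
zero [ 0.53453602 -0.20308149  0.0526    ] -165.26644805618182
zin [ 0.53928366 -0.20206808  0.0526    ] -164.94055145626962
877 [ 0.57763359 -0.19155247  0.09193374] [ 0.5606983  -0.20771098  0.08507746] [ 0.5927262  -0.17322614  0.0944654 ]
[0.00389214 0.01091011] 130.83588635258306 [ 0.57752435 -0.19137544  0.0917222 ]
0.5222411123038675 0.03740797468162682 dial 0.5237894068284779
-0.31006637970576423 0.013610889335881227 dial -0.31037766899587677
```

```bash
python3 plan.py .5774 -.1912 .069 -49 6
```

```text
0,-0,22,0,0,0, 0.5,-0.5,22,0,0,0, -0,-0,22,0,0,0, 0,-0.5,21.5,0,0,0, 0.5,-0,22,0,0,0.1, -0,-0.5,22,0,0,-0
end [ 0.5775 -0.1912  0.0691] -49.03 tilt [1.79923115e+02 1.91468726e-02]
```

servo_tool(commands=[0.5, 0, 22, 0, 0, 0, 0.5, 0, 22, 0, 0, 0, 0.5, 0, 22, 0, 0, 0, 0, -0.5, 22, 0, 0, 0, 0, 0, 22, 0, 0, 0, 0, 0, 21, 0, 0, 0, 0, 0, 0, 0, 0, 0, 0, 0, 0, 0, 0, 0], jaw=45)

```text
time_s: 2.5
tool_pos: [0.5769, -0.1932, 0.0703]
tool_rot: [180.0, 0.0, -49.1]
force: [0.2, -0.4, 0.7]
grip_width: 0.0454
```

servo_tool(commands=[0, 0, 0, 0, 0, 0, 0, 0, 0, 0, 0, 0, 0, 0, 0, 0, 0, 0, 0, 0, 0, 0, 0, 0, 0, 0, 0, 0, 0, 0], jaw=5, newtons=10)

```text
time_s: 3.0
tool_pos: [0.5778, -0.1917, 0.0704]
tool_rot: [-180.0, -0.0, -49.0]
force: [0.0, -0.8, 1.4]
grip_width: 0.0142
```

servo_tool(commands=[0, 0, 0, 0, 0, -7, 0, 0, 0, 0, 0, -7, 0, 0, 0, 0, 0, -7, 0, 0, 0, 0, 0, -7, 0, 0, 0, 0, 0, -7, 0, 0, 0, 0, 0, -7, 0, 0, 0, 0, 0, -7, 0, 0, 0, 0, 0, -7, 0, 0, 0, 0, 0, -3, 0, 0, 0, 0, 0, 0])

```text
time_s: 4.0
tool_pos: [0.5783, -0.1902, 0.0704]
tool_rot: [-179.9, -0.1, 10.1]
force: [0.4, 3.8, 1.6]
grip_width: 0.0138
```

```bash
python3 -c "
from h import *
o=monitor.get_obs();print(o['tool_pos'],o['tool_rot'],o['force'],o['wrist_torque'],o['grip_width'])"
```

```text
[ 0.57833062 -0.19022253  0.07039711] [-1.79929433e+02 -7.57939598e-02  1.00994727e+01] [0.35387448 3.80335049 1.62164222] [ 0.72042926 -0.15532696  0.1162695 ] 0.013768679210073454
```

servo_tool(commands=[0, 0, 0, 0, 0, -2, 0, 0, 0, 0, 0, -1, 0, 0, 0, 0, 0, 0])

```text
time_s: 4.3
tool_pos: [0.5783, -0.1902, 0.0704]
tool_rot: [-179.9, -0.1, 13.0]
force: [1.3, 5.4, 2.2]
grip_width: 0.0139
```

```bash
python3 -c "
from h import *
o=monitor.get_obs();print(o['tool_pos'],o['tool_rot'],o['force'],o['wrist_torque'],o['grip_width'])"
```

```text
[ 0.57828439 -0.1901875   0.07036294] [-1.79935812e+02 -6.96206699e-02  1.30485598e+01] [1.28167098 5.41843012 2.21714371] [ 1.11533432 -0.18597652  0.01183922] 0.013940493271803621
```

servo_tool(commands=[0, 0, 0, 0, 0, -2, 0, 0, 0, 0, 0, 0])

```text
time_s: 4.5
tool_pos: [0.5783, -0.1901, 0.0704]
tool_rot: [-179.9, -0.1, 15.1]
force: [1.8, 5.4, 3.3]
grip_width: 0.014
```

```bash
python3 -c "
from h import *
o=monitor.get_obs();print(o['tool_pos'],o['tool_rot'],o['force'],o['wrist_torque'],o['grip_width'])"
```

```text
[ 0.57828276 -0.19012799  0.07036983] [-1.79936404e+02 -7.27698849e-02  1.50761987e+01] [1.76769331 5.43696139 3.2582581 ] [ 1.1148269  -0.22712708  0.05679684] 0.013950847782346011
```

servo_tool(commands=[0, 0, 0, 0, 0, -2, 0, 0, 0, 0, 0, 0])

```text
time_s: 4.7
tool_pos: [0.5783, -0.1901, 0.0704]
tool_rot: [-179.9, -0.1, 17.1]
force: [1.1, 4.8, 3.0]
grip_width: 0.014
```

```bash
python3 -c "
from h import *
o=monitor.get_obs();print(o['tool_pos'],o['tool_rot'],o['force'],o['wrist_torque'],o['grip_width'])"
```

```text
[ 0.57828071 -0.1900742   0.0703763 ] [-1.79931868e+02 -7.65215646e-02  1.70653365e+01] [1.0598451  4.79982643 2.97218461] [ 1.1627306  -0.20488212 -0.0211574 ] 0.014044437324343054
```

servo_tool(commands=[0, 0, 0, 0, 0, -2, 0, 0, 0, 0, 0, 0])

```text
time_s: 4.9
tool_pos: [0.5784, -0.19, 0.0704]
tool_rot: [-179.9, -0.1, 19.0]
force: [1.8, 5.0, 2.6]
grip_width: 0.0141
```

```bash
python3 -c "
from h import *
o=monitor.get_obs();print(o['tool_pos'],o['tool_rot'],o['force'],o['wrist_torque'],o['grip_width'])"
```

```text
[ 0.57840931 -0.19004261  0.07036342] [-1.79930362e+02 -9.94317669e-02  1.90316495e+01] [1.77230763 5.00757295 2.62445908] [ 1.20860537 -0.31573076 -0.25870945] 0.014110186484411752
```

servo_tool(commands=[0, 0, 0, 0, 0, -2, 0, 0, 0, 0, 0, 0])

```text
time_s: 5.1
tool_pos: [0.5785, -0.1901, 0.0703]
tool_rot: [-179.9, -0.1, 21.0]
force: [1.9, 5.0, 1.8]
grip_width: 0.0149
```

```bash
python3 -c "
from h import *
o=monitor.get_obs();print(o['tool_pos'],o['tool_rot'],o['force'],o['wrist_torque'],o['grip_width'])
p,d=read_camera('top');cv2.imwrite('pics/t2.png',cv2.resize(p[140:245,310:460,::-1],(800,560),interpolation=2))
p,d=read_camera('scene');cv2.imwrite('pics/s2.png',cv2.resize(p[190:295,140:280,::-1],(800,600),interpolation=2))
"
```

```text
[ 0.5785019  -0.19005344  0.0703476 ] [-1.79936376e+02 -1.12715082e-01  2.10255390e+01] [1.94475957 4.97002031 1.84806354] [ 1.15253628 -0.32774772 -0.24706742] 0.014916736731169751
```

View pics/s2.png

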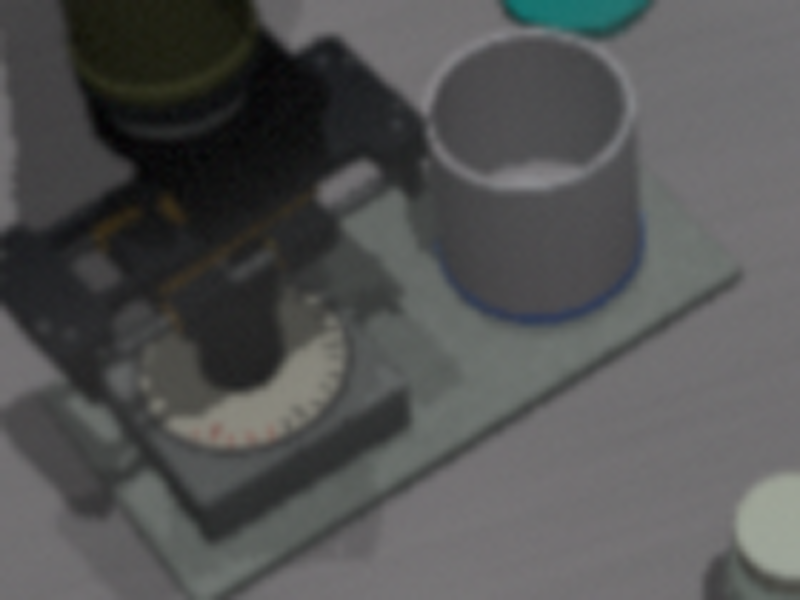

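servo_tool(commands=[0, 0, 0, 0, 0, 0, 0, 0, 0, 0, 0, 0, 0, 0, 0, 0, 0, 0, 0, 0, 0, 0, 0, 0], jaw=50)

```text
time_s: 5.6
tool_pos: [0.5771, -0.1927, 0.0698]
tool_rot: [180.0, 0.1, 21.0]
force: [-0.3, 0.9, -0.1]
grip_width: 0.0391
```

servo_tool(commands=[0, 0, -20, 0, 0, 0, 0, 0, -30, 0, 0, 0, 0, 0, -40, 0, 0, 0, 0, 0, -40, 0, 0, 0, 0, 0, 0, 0, 0, 0])

```text
time_s: 6.1
tool_pos: [0.5811, -0.1928, 0.2068]
tool_rot: [179.5, -0.5, 21.0]
force: [0.5, 0.4, 0.5]
grip_width: 0.0496
```

Run:
```python
from h import *
o=monitor.get_obs(); p,d=read_camera('wrist'); np.savez('w2.npz',p=p,d=d,pos=o['tool_pos'],rot=o['tool_rot']); cv2.imwrite('pics/w2.png',p[:,:,::-1])
cv2.imwrite('pics/w2c.png',cv2.resize(p[125:255,220:350,::-1],(600,600),interpolation=2))
print(o['time_s'],o['tool_pos'],o['tool_rot'],o['force'],o['wrist_torque'])
```

```text
6.1 [ 0.58106897 -0.19281121  0.20678145] [179.54781115  -0.46173545  21.00272417] [0.48127557 0.36715367 0.54634441] [ 0.04522935 -0.08694177  0.00831013]
```

View pics/w2c.png

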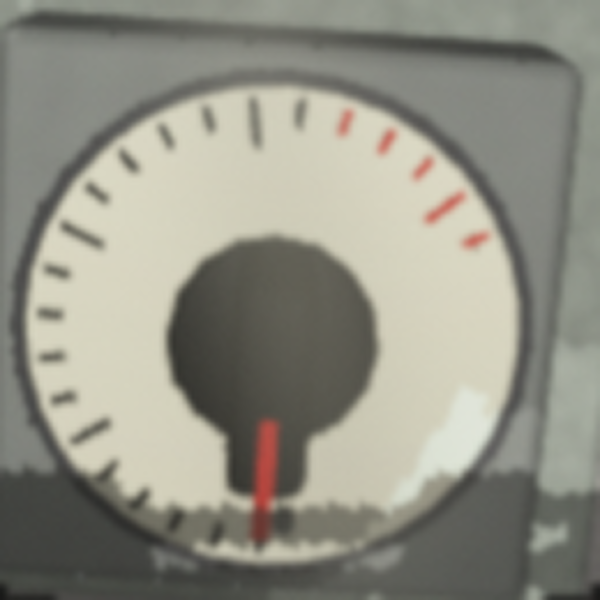

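```bash
python3 plan.py .5516 .2407 .16 129 16
```

```text
8,-26,2.5,0,0,-6.7, 11,-24.5,3,0,0,-6.8, 14,-23.5,2.5,0,0,-6.7, 16.5,-21.5,3,0,0,-6.8, 19,-19.5,2.5,0,0,-6.7, 21,-17,3,0,0,-6.8, 23,-14.5,2.5,0,0,-6.7, 24.5,-11.5,3,0,0,-6.8, 25.5,-9,2.5,0,0,-6.7, 26.5,-5.5,2.5,0,0,-6.8
27,-2.5,3,0,0,-6.7, 27.5,1,2.5,0,0,-6.8, 26.5,4,3,0,0,-6.7, 26.5,7,2.5,0,0,-6.8, 25,10,3,0,0,-6.7, 24,13,2.5,0,0,-6.8
end [0.5516 0.2408 0.1601] 129.0 tilt [179.71968639  -0.25692667]
```

servo_tool(commands=[8, -26, 2.5, 0, 0, -6.7, 11, -24.5, 3, 0, 0, -6.8, 14, -23.5, 2.5, 0, 0, -6.7, 16.5, -21.5, 3, 0, 0, -6.8, 19, -19.5, 2.5, 0, 0, -6.7, 21, -17, 3, 0, 0, -6.8, 23, -14.5, 2.5, 0, 0, -6.7, 24.5, -11.5, 3, 0, 0, -6.8, 25.5, -9, 2.5, 0, 0, -6.7, 26.5, -5.5, 2.5, 0, 0, -6.8])

```text
time_s: 7.15
tool_pos: [0.5587, 0.0793, 0.1713]
tool_rot: [-179.9, 0.0, 88.8]
force: [0.4, 0.1, 0.3]
grip_width: 0.0502
```

servo_tool(commands=[27, -2.5, 3, 0, 0, -6.7, 27.5, 1, 2.5, 0, 0, -6.8, 26.5, 4, 3, 0, 0, -6.7, 26.5, 7, 2.5, 0, 0, -6.8, 25, 10, 3, 0, 0, -6.7, 24, 13, 2.5, 0, 0, -6.8, 0, 0, 0, 0, 0, 0, 0, 0, 0, 0, 0, 0, 0, 0, 0, 0, 0, 0])

```text
time_s: 8.05
tool_pos: [0.5497, 0.2397, 0.1556]
tool_rot: [-179.9, 0.0, 128.9]
force: [0.2, -0.8, -0.1]
grip_width: 0.0501
```

Run:
```python
from h import *
o=monitor.get_obs(); p,d=read_camera('wrist'); np.savez('w3.npz',p=p,d=d,pos=o['tool_pos'],rot=o['tool_rot']); cv2.imwrite('pics/w3.png',p[:,:,::-1])
print(o['time_s'],o['tool_pos'],o['tool_rot'],o['force'],o['qpos'])
```

```text
8.05 [0.54970134 0.23973104 0.1556336 ] [-1.79895844e+02  3.80003117e-02  1.28878824e+02] [ 0.22707132 -0.76629108 -0.09661181] [ 16.31123696  22.7269961  -52.74628645  94.08405482  18.83680131
  72.70938019  -1.12529538]
```

View pics/w3.png

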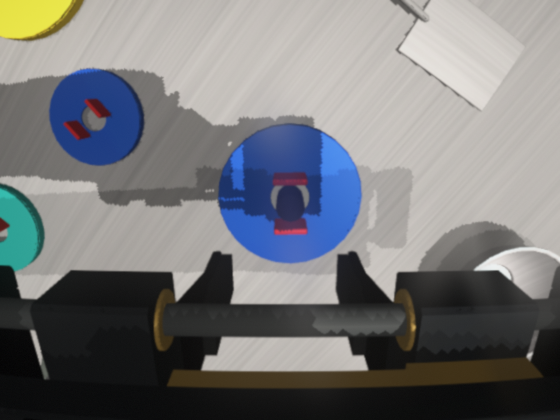

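Run:
```python
from h import *
z=np.load('w3.npz'); o=dict(tool_pos=z['pos'],tool_rot=z['rot']); C=cam('wrist',o); P=cloud(C,z['d']); p=z['p'].astype(int)
s=np.zeros(P.shape[:2],bool); s[165:240,255:330]=1
red=s&(p[...,0]-p[...,2]>60)
k=s&(P[...,2]>.045)&~red&(p.max(2)<110)
q=P[k]; print('knob',k.sum(),np.nanmedian(q,0),(q.min(0)+q.max(0))/2,np.ptp(q,axis=0))
kk,l,st,ce=cv2.connectedComponentsWithStats(red.astype(np.uint8)); T=[]
for i in range(1,kk):
    if st[i,4]>30:
        q=P[(l==i)&(P[...,2]>.042)]; T.append(q.mean(0)); print('tab',st[i],q.mean(0),q[:,2].max())
d=T[0]-T[1]; print(np.linalg.norm(d),np.degrees(np.arctan2(d[1],d[0])),(T[0]+T[1])/2)
hsv=cv2.cvtColor(z['p'],cv2.COLOR_RGB2HSV); b=((hsv[...,0]>105)&(hsv[...,0]<125)&(hsv[...,1]>120)).astype(np.uint8); b[:,:200]=0
h=cv2.convexHull(np.vstack(cv2.findContours(b[:275],0,1)[0])); hw=atz(C,h.reshape(-1,2),.02)[:,:2]; print('lid',cv2.minEnclosingCircle((hw*1000).astype(np.float32)))
cv2.imwrite('pics/k3.png',np.where(k[...,None],[0,255,0],z['p'][:,:,::-1])[150:260,220:360].astype(np.uint8).repeat(4,0).repeat(4,1))
```

```text
knob 747 [0.55054222 0.24550309 0.0478381 ] [0.55117924 0.24544841 0.04754868] [0.0433443  0.0447027  0.00507317]
tab [275 229  32   5 137] [0.56551768 0.22863925 0.04598389] 0.04744486241567489Traceback (most recent call last):
  File "<stdin>", line 11, in <module>
IndexError: list index out of range
```

Run:
```python
from h import *
z=np.load('w3.npz'); o=dict(tool_pos=z['pos'],tool_rot=z['rot']); C=cam('wrist',o); P=cloud(C,z['d']); p=z['p'].astype(int)
a=np.radians(z['rot'][2]); X=np.array([np.cos(a),np.sin(a)]);Y=np.array([np.sin(a),-np.cos(a)])
L=np.dstack([(P[...,:2]-z['pos'][:2])@X,(P[...,:2]-z['pos'][:2])@Y,P[...,2]])
s=np.zeros(P.shape[:2],bool); s[165:240,255:330]=1
hi=s&(P[...,2]>.042)
k,l,st,ce=cv2.connectedComponentsWithStats(hi.astype(np.uint8))
for i in range(1,k):
    if st[i,4]>30:
        q=L[l==i]; print(st[i],'mid',((q.min(0)+q.max(0))/2).round(4),'size',np.ptp(q,axis=0).round(4),'mean',q.mean(0).round(4))
cv2.imwrite('pics/k3.png',cv2.resize(z['p'][150:260,220:360,::-1],None,fx=5,fy=5,interpolation=2))
```

```text
[273 177  35   8 242] mid [0.021  0.0042 0.0451] size [0.0049 0.0253 0.0062] mean [0.021  0.0042 0.0456]
[276 192  29  29 639] mid [0.0015 0.0043 0.0461] size [0.0208 0.0213 0.008 ] mean [0.002  0.0044 0.0478]
[274 226  34   8 236] mid [-0.018   0.0049  0.0448] size [0.005  0.0258 0.0054] mean [-0.0177  0.0049  0.0454]
```

View pics/k3.png

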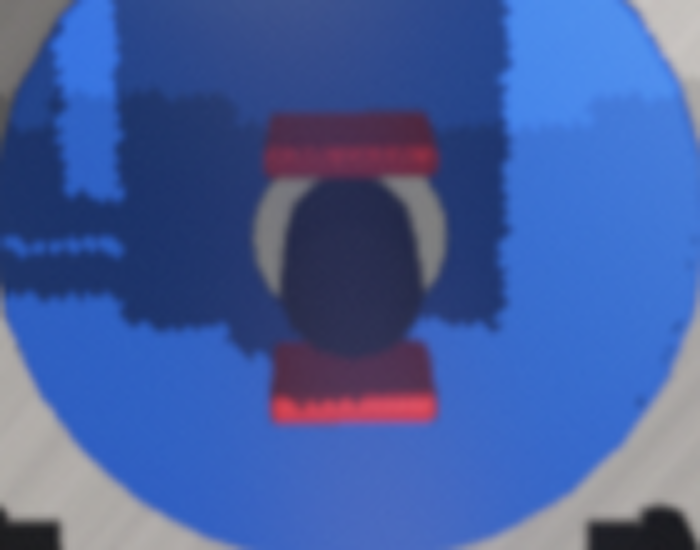

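servo_tool(commands=[0.5, 1.5, 20, 0, 0, 0, 0.5, 1.5, 25, 0, 0, 0, 0.5, 1.5, 25, 0, 0, 0, 0, 0, 25, 0, 0, 0, 0, 0, 20, 0, 0, 0, 0, 0, 10, 0, 0, 0, 0, 0, 5, 0, 0, 0, 0, 0, 0, 0, 0, 0, 0, 0, 0, 0, 0, 0])

```text
time_s: 9.0
tool_pos: [0.5528, 0.2458, 0.0275]
tool_rot: [179.9, 0.0, 129.0]
force: [-0.4, 0.6, 0.4]
grip_width: 0.0498
```

Run:
```python
from h import *
for i in range(3):
    o=monitor.get_obs(); p,d=read_camera('wrist'); print(o['time_s'],o['tool_pos'],o['tool_rot'],o['qpos'])
cv2.imwrite('pics/w4.png',p[:,:,::-1])
```

```text
9.0 [0.5528084  0.24576709 0.02753309] [1.79916874e+02 3.89917401e-02 1.29012480e+02] [ 11.88947942  30.98195232 -48.26939059 100.10588426  26.16279854
  60.72814728  -6.43523992]
9.05 [0.55284595 0.2459147  0.02766155] [1.79901240e+02 4.30843956e-02 1.29022404e+02] [ 11.88589014  30.97333536 -48.27870653 100.10251182  26.16328861
  60.72478643  -6.43582779]
9.1 [0.55280819 0.24592797 0.02764348] [1.79902201e+02 4.58338179e-02 1.29028496e+02] [ 11.88322526  30.97182551 -48.27934499 100.10722783  26.16620372
  60.72290489  -6.43618403]
```

View pics/w4.png

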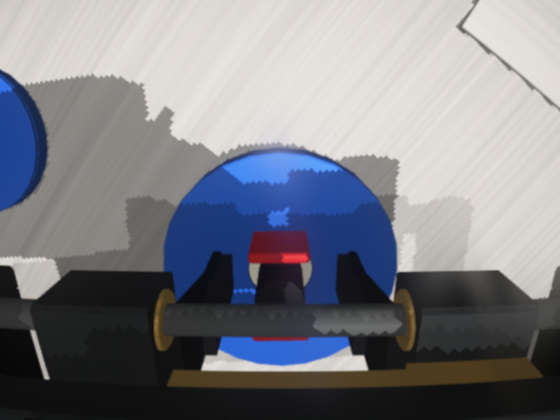

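servo_tool(commands=[-1, -1.5, 2, 0, 0, 0, 0, 0, 0, 0, 0, 0, 0, 0, 0, 0, 0, 0])

```text
time_s: 9.45
tool_pos: [0.5515, 0.2437, 0.0245]
tool_rot: [-180.0, 0.0, 129.0]
force: [0.0, 0.2, 1.4]
grip_width: 0.0501
```

servo_tool(commands=[0, 0, 0, 0, 0, 0, 0, 0, 0, 0, 0, 0, 0, 0, 0, 0, 0, 0, 0, 0, 0, 0, 0, 0, 0, 0, 0, 0, 0, 0, 0, 0, 0, 0, 0, 0], jaw=10, newtons=30)

```text
time_s: 10.05
tool_pos: [0.5515, 0.2439, 0.0245]
tool_rot: [180.0, 0.0, 129.0]
force: [0.2, -0.3, -0.5]
grip_width: 0.0209
```

servo_tool(commands=[0, 0, -3, 0, 0, 0, 0, 0, -8, 0, 0, 0, 0, 0, -15, 0, 0, 0, 0, 0, -22, 0, 0, 0, 0, 0, -28, 0, 0, 0, 0, 0, -28, 0, 0, 0, 0, 0, -28, 0, 0, 0, 0, 0, -22, 0, 0, 0, 0, 0, -12, 0, 0, 0, 0, 0, -4, 0, 0, 0])

```text
time_s: 11.05
tool_pos: [0.552, 0.2444, 0.1965]
tool_rot: [179.9, 0.1, 129.0]
force: [0.1, 0.3, -2.2]
grip_width: 0.0213
```

Run:
```python
from h import *
p,d=read_camera('wrist'); o=monitor.get_obs();print(o['time_s'],o['tool_pos'],o['tool_rot'],o['force'],o['grip_width'])
q,d2=read_camera('scene'); q=q[:,:,::-1]
cv2.imwrite('pics/w5.png',np.hstack([p[::2,::2,::-1],q[::2,::2]])); cv2.imwrite('pics/s5.png',cv2.resize(q[100:260,230:400],None,fx=3.5,fy=3.5))
```

```text
11.1 [0.55180932 0.2441706  0.19588551] [1.79915923e+02 5.63411704e-02 1.29042859e+02] [ 0.93869951 -0.03231304 -3.55838089] 0.021303355292217174
```

View pics/w5.png

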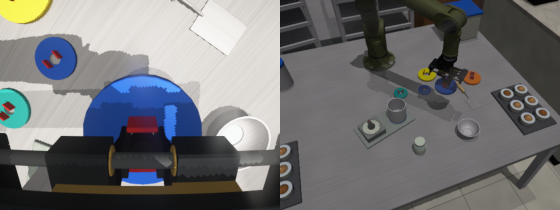

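View pics/s5.png

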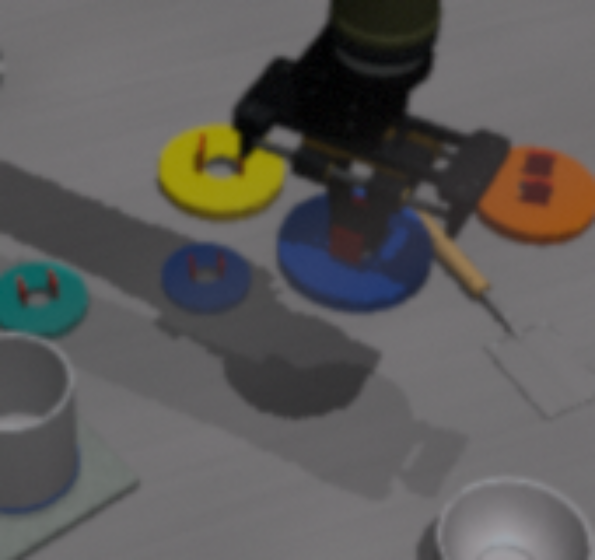

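servo_tool(commands=[-3.5, -2.2, -1, 0, 0, 0, -8.7, -5.7, -2.5, 0, 0, 0, -14, -9, -4, 0, 0, 0, -17.5, -11.3, -5, 0, 0, 0, -17.5, -11.3, -5, 0, 0, 0, -17.5, -11.3, -5, 0, 0, 0, -17.5, -11.3, -5, 0, 0, 0, -17.5, -11.3, -5, 0, 0, 0, -17.5, -11.3, -5, 0, 0, 0, -17.5, -11.3, -5, 0, 0, 0])

```text
time_s: 12.15
tool_pos: [0.5702, 0.0658, 0.2365]
tool_rot: [-179.9, -0.0, 129.0]
force: [0.1, -0.3, -2.2]
grip_width: 0.021
```

servo_tool(commands=[-17.5, -11.3, -5, 0, 0, 0, -17.5, -11.3, -5, 0, 0, 0, -17.5, -11.3, -5, 0, 0, 0, -17.5, -11.3, -5, 0, 0, 0, -17.5, -11.3, -5, 0, 0, 0, -17.5, -11.3, -5, 0, 0, 0, -17.5, -11.3, -5, 0, 0, 0, -14, -9, -4, 0, 0, 0, -8.7, -5.7, -2.5, 0, 0, 0, -3.5, -2.2, -1, 0, 0, 0])

```text
time_s: 13.15
tool_pos: [0.5895, -0.1096, 0.2793]
tool_rot: [-180.0, -0.0, 128.9]
force: [-0.4, 0.7, -3.4]
grip_width: 0.0212
```

servo_tool(commands=[0, 0, 0, 0, 0, 0, 0, 0, 0, 0, 0, 0, 0, 0, 0, 0, 0, 0, 0, 0, 0, 0, 0, 0])

```text
time_s: 13.55
tool_pos: [0.5896, -0.107, 0.2795]
tool_rot: [-180.0, -0.0, 129.1]
force: [0.9, 0.4, -3.4]
grip_width: 0.0213
```

Run:
```python
from h import *
o=monitor.get_obs(); p,d=read_camera('wrist'); np.savez('w6.npz',p=p,d=d,pos=o['tool_pos'],rot=o['tool_rot']); cv2.imwrite('pics/w6.png',p[:,:,::-1])
print(o['time_s'],o['tool_pos'],o['tool_rot'],o['force'],o['qpos'],o['grip_width'])
```

```text
13.55 [ 0.58964861 -0.10697737  0.27952862] [-1.79996120e+02 -2.85902282e-03  1.29129292e+02] [ 0.89805823  0.39851096 -3.44787854] [ 46.0013015   16.11800181 -46.91908014  84.37901005  11.75250648
  84.5758615   38.23135542] 0.021259236432576645
```

View pics/w6.png

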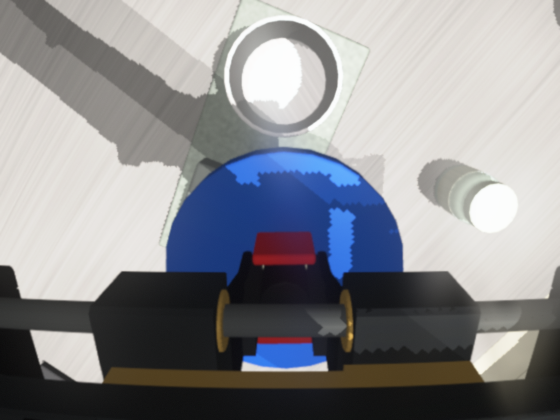

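Run:
```python
from h import *
from scipy.optimize import least_squares
z=np.load('w6.npz'); o=dict(tool_pos=z['pos'],tool_rot=z['rot']); C=cam('wrist',o); P=cloud(C,z['d']); p=z['p'].astype(int)
a=np.radians(z['rot'][2]); X=np.array([np.cos(a),np.sin(a)]);Y=np.array([np.sin(a),-np.cos(a)])
s=np.zeros(P.shape[:2],bool); s[5:148,210:350]=1
q=P[s&(abs(P[...,2]-.115)<.008)]; zr=np.median(q[:,2]); print(len(q),zr)
f=lambda v:np.hypot(q[:,0]-v[0],q[:,1]-v[1])-v[2]
r=least_squares(f,[.5286,-.0332,.048],loss='soft_l1',f_scale=.001).x; print('depth',r)
# colour: bright ring outer contour at known z
g=cv2.cvtColor(z['p'],cv2.COLOR_RGB2GRAY)
# radial edge search from projected circle
res=[]
for rad,sgn in ((.050,'out'),(.046,'in')):
  pts=[]
  for th in np.arange(0,360,4):
    c=np.array([np.cos(np.radians(th)),np.sin(np.radians(th))]); rr=np.arange(rad-.004,rad+.004,.0002)
    XX=np.c_[r[0]+c[0]*rr,r[1]+c[1]*rr,np.full(len(rr),.115)]; uv=proj(C,XX)
    if uv.min()<1 : continue
    v=cv2.remap(g.astype(np.float32),uv[:,0].astype(np.float32).reshape(1,-1),uv[:,1].astype(np.float32).reshape(1,-1),1)[0]
    dv=np.gradient(v)*(-1 if sgn=='out' else 1); i=dv.argmax()
    if dv[i]>2: pts.append(XX[i,:2])
  pts=np.array(pts); k=least_squares(lambda v:np.hypot(pts[:,0]-v[0],pts[:,1]-v[1])-v[2],r,loss='soft_l1',f_scale=.0005).x; print(sgn,len(pts),k); res.append(k[:2])
c=np.mean(res,0); print('pot',c,'local',(c-z['pos'][:2])@X,(c-z['pos'][:2])@Y)
# outer lid circle at z = TCP-.005+... plate top = TCP -.005
hsv=cv2.cvtColor(z['p'],cv2.COLOR_RGB2HSV); b=((hsv[...,0]>105)&(hsv[...,0]<125)&(hsv[...,1]>120)).astype(np.uint8)
b[:145]=0
h=np.vstack(cv2.findContours(b[:270],0,1)[0]).reshape(-1,2); h=cv2.convexHull(h).reshape(-1,2); h=h[(h[:,1]<265)]
W=atz(C,h,z['pos'][2]-.005)[:,:2]; k=least_squares(lambda v:np.hypot(W[:,0]-v[0],W[:,1]-v[1])-v[2],[*z['pos'][:2],.06],loss='soft_l1',f_scale=.0005).x; print('lid',k,'local',(k[:2]-z['pos'][:2])@X,(k[:2]-z['pos'][:2])@Y)
```

```text
2027 0.1128958052013247
depth [ 0.52781231 -0.03215231  0.04736172]
out 85 [ 0.52750011 -0.03200653  0.04934643]
in 90 [ 0.52774205 -0.03233465  0.04540369]
pot [ 0.52762108 -0.03217059] local 0.09717327214705 -0.0009077387313400673
lid [ 0.58824838 -0.10522237  0.0573323 ] local 0.002245048486478288 2.1337904785607577e-05
```

servo_tool(commands=[4, 0, 0, 0, 0, 0, 10, 0, 4, 0, 0, 0, 15, -0.5, 10, 0, 0, 0, 18, 0, 16, 0, 0, 0, 18, -0.5, 20, 0, 0, 0, 16, 0, 20, 0, 0, 0, 10, 0, 18, 0, 0, 0, 6, 0, 12, 0, 0, 0, 0, 0, 8, 0, 0, 0, 0, 0, 4, 0, 0, 0])

```text
time_s: 14.6
tool_pos: [0.5278, -0.0336, 0.1671]
tool_rot: [-180.0, 0.0, 129.0]
force: [1.1, -0.8, -3.6]
grip_width: 0.0213
```

servo_tool(commands=[0, 0, 0, 0, 0, 0, 0, 0, 0, 0, 0, 0, 0, 0, 0, 0, 0, 0, 0, 0, 0, 0, 0, 0])

```text
time_s: 15.0
tool_pos: [0.5283, -0.0334, 0.168]
tool_rot: [180.0, 0.0, 129.0]
force: [0.5, -0.1, -3.0]
grip_width: 0.0216
```

Run:
```python
from h import *
o=monitor.get_obs(); q,d=read_camera('scene'); 
print(o['time_s'],o['tool_pos'],o['tool_rot'],o['force'],o['grip_width'])
cv2.imwrite('pics/s7.png',cv2.resize(q[140:260,160:300,::-1],None,fx=5,fy=5,interpolation=2))
C=cam('scene')
from math import *
```

```text
15.0 [ 0.52825047 -0.03344487  0.16797487] [1.79966662e+02 3.05657676e-02 1.29020978e+02] [ 0.54982817 -0.06962506 -2.96979523] 0.021617243774548107
```

View pics/s7.png

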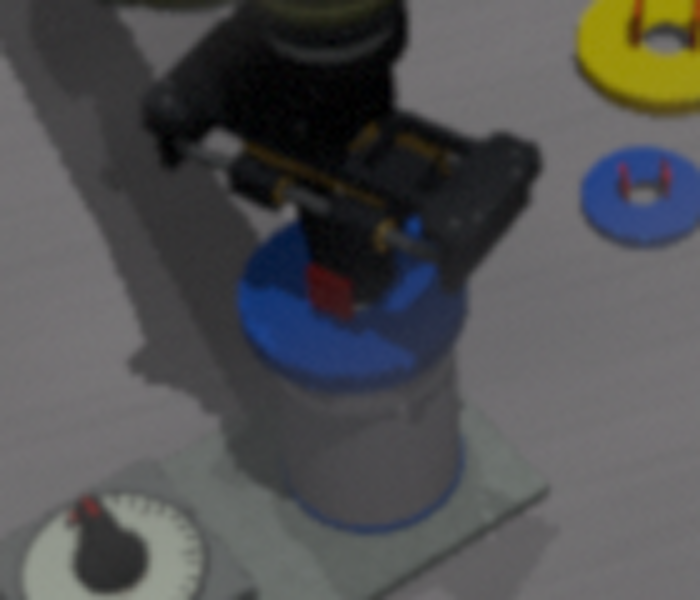

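servo_tool(commands=[0.5, 0, 5, 0, 0, 0, 0, 0, 8, 0, 0, 0, 0, 0, 6, 0, 0, 0, 0, 0, 4, 0, 0, 0, 0, 0, 2, 0, 0, 0, 0, 0, 0, 0, 0, 0])

```text
time_s: 15.65
tool_pos: [0.5273, -0.0329, 0.1421]
tool_rot: [-180.0, -0.0, 129.0]
force: [0.4, -1.3, -1.6]
grip_width: 0.0211
```

servo_tool(commands=[0, 0, 2, 0, 0, 0, 0, 0, 2, 0, 0, 0, 0, 0, 0, 0, 0, 0])

```text
time_s: 15.95
tool_pos: [0.5274, -0.033, 0.1383]
tool_rot: [-180.0, -0.0, 129.0]
force: [0.5, 0.4, -2.8]
grip_width: 0.0216
```

servo_tool(commands=[0, 0, 2, 0, 0, 0, 0, 0, 2, 0, 0, 0, 0, 0, 0, 0, 0, 0])

```text
time_s: 16.25
tool_pos: [0.5273, -0.0329, 0.1342]
tool_rot: [-180.0, -0.0, 129.0]
force: [0.4, -0.5, -3.7]
grip_width: 0.0212
```

servo_tool(commands=[0, 0, 2, 0, 0, 0, 0, 0, 2, 0, 0, 0, 0, 0, 0, 0, 0, 0])

```text
time_s: 16.55
tool_pos: [0.5273, -0.0328, 0.1302]
tool_rot: [-180.0, -0.0, 129.0]
force: [-0.7, 0.4, -3.1]
grip_width: 0.021
```

servo_tool(commands=[0, 0, 1, 0, 0, 0, 0, 0, 1, 0, 0, 0, 0, 0, 0, 0, 0, 0])

```text
time_s: 16.85
tool_pos: [0.5275, -0.0328, 0.1285]
tool_rot: [180.0, -0.0, 129.1]
force: [0.5, 0.7, -2.0]
grip_width: 0.0211
```

servo_tool(commands=[0, 0, 1, 0, 0, 0, 0, 0, 0, 0, 0, 0])

```text
time_s: 17.05
tool_pos: [0.5275, -0.0328, 0.1275]
tool_rot: [180.0, 0.0, 129.0]
force: [-0.3, 1.4, -3.8]
grip_width: 0.0209
```

servo_tool(commands=[0, 0, 1, 0, 0, 0, 0, 0, 0, 0, 0, 0])

```text
time_s: 17.25
tool_pos: [0.5276, -0.0328, 0.1274]
tool_rot: [-180.0, 0.0, 129.0]
force: [-3.4, 0.6, 3.9]
grip_width: 0.0212
```

servo_tool(commands=[0, 0, 1, 0, 0, 0, 0, 0, 0, 0, 0, 0])

```text
time_s: 17.45
tool_pos: [0.5276, -0.0328, 0.1274]
tool_rot: [-179.9, 0.0, 129.0]
force: [-5.6, 0.8, 12.7]
grip_width: 0.0213
```

servo_tool(commands=[0, 0, -1.5, 0, 0, 0, 0, 0, 0, 0, 0, 0])

```text
time_s: 17.65
tool_pos: [0.5276, -0.0328, 0.1274]
tool_rot: [180.0, 0.0, 129.0]
force: [-2.5, 0.3, 3.6]
grip_width: 0.0212
```

servo_tool(commands=[0, 0, 0, 0, 0, 0, 0, 0, 0, 0, 0, 0, 0, 0, 0, 0, 0, 0, 0, 0, 0, 0, 0, 0, 0, 0, 0, 0, 0, 0, 0, 0, 0, 0, 0, 0], jaw=60)

```text
time_s: 18.25
tool_pos: [0.5275, -0.033, 0.127]
tool_rot: [-180.0, 0.0, 129.0]
force: [-0.4, -0.6, 0.0]
grip_width: 0.0572
```

servo_tool(commands=[0, 0, -8, 0, 0, 0, 0, 0, -20, 0, 0, 0, 0, 0, -30, 0, 0, 0, 0, 0, -30, 0, 0, 0, 0, 0, -12, 0, 0, 0, 0, 0, 0, 0, 0, 0])

```text
time_s: 18.85
tool_pos: [0.5287, -0.0329, 0.229]
tool_rot: [179.9, 0.2, 129.0]
force: [0.6, -0.0, -0.2]
grip_width: 0.06
```

```bash
python3 plan.py .5276 -.0328 .225 39.5 12
```

```text
0,-0,0.5,0,0,7.5, 0,-0,0,0,0,7.4, 0,-0,0.5,0,0,7.5, 0,-0.5,0.5,0,0,7.4, 0,0,0,0,0,7.5, 0,-0,0.5,0,0,7.5, 0,-0,0.5,0,0,7.4, 0,-0.5,0,0,0,7.5, 0,0,0.5,0,0,7.4, 0,-0,0.5,0,0,7.5
0,-0,0,0,0,7.5, 0,-0,0.5,0,0,7.4
end [ 0.5277 -0.0329  0.225 ] 39.53 tilt [179.88088554   0.18650083]
```

servo_tool(commands=[0, 0, 0.5, 0, 0, 7.5, 0, 0, 0.5, 0, 0, 7.5, 0, 0, 0.5, 0, 0, 7.5, 0, 0, 0.5, 0, 0, 7.5, 0, 0, 0.5, 0, 0, 7.5, 0, 0, 0.5, 0, 0, 7.5, 0, 0, 0, 0, 0, 7.5, 0, 0, 0, 0, 0, 7.5, 0, 0, 0, 0, 0, 7.5, 0, 0, 0, 0, 0, 7.5])

```text
time_s: 19.85
tool_pos: [0.5265, -0.0329, 0.2221]
tool_rot: [-179.9, 0.1, 53.7]
force: [-0.3, -0.3, 0.2]
grip_width: 0.06
```

servo_tool(commands=[0, 0, 0, 0, 0, 7.5, 0, 0, 0, 0, 0, 7.5, 0, 0, 0, 0, 0, 0, 0, 0, 0, 0, 0, 0, 0, 0, 0, 0, 0, 0, 0, 0, 0, 0, 0, 0])

```text
time_s: 20.45
tool_pos: [0.5274, -0.0329, 0.2237]
tool_rot: [-180.0, 0.0, 39.1]
force: [-0.6, 1.5, -0.4]
grip_width: 0.0602
```

```bash
cat > tabs.py <<'E'
from h import *
import sys
n=sys.argv[1]
o=monitor.get_obs(); p,d=read_camera('wrist'); np.savez(n+'.npz',p=p,d=d,pos=o['tool_pos'],rot=o['tool_rot']); cv2.imwrite(f'pics/{n}.png',p[:,:,::-1])
print(o['time_s'],o['tool_pos'],o['tool_rot'],o['force'],o['qpos'],o['grip_width'])
z=np.load(n+'.npz'); C=cam('wrist',o); P=cloud(C,z['d']); p=z['p'].astype(int)
a=np.radians(z['rot'][2]); X=np.array([np.cos(a),np.sin(a)]);Y=np.array([np.sin(a),-np.cos(a)])
L=np.dstack([(P[...,:2]-z['pos'][:2])@X,(P[...,:2]-z['pos'][:2])@Y,P[...,2]])
hi=(P[...,2]>.140)&(P[...,2]<.16)&(abs(L[...,0])<.04)&(abs(L[...,1])<.04)
k,l,st,ce=cv2.connectedComponentsWithStats(hi.astype(np.uint8))
for i in range(1,k):
    if st[i,4]>30:
        q=L[l==i]; print(st[i],'mid',((q.min(0)+q.max(0))/2).round(4),'size',np.ptp(q,axis=0).round(4),'mean',q.mean(0).round(4), 'col',p[l==i].mean(0).astype(int))
E
python3 tabs.py w8
```

```text
20.45 [ 0.52735996 -0.03289332  0.22373696] [-1.79983262e+02  1.80531586e-02  3.91162069e+01] [-0.59140516  1.45807041 -0.399852  ] [ 41.15927653   6.43077727 -43.05834423  98.98676032   4.51056932
  76.37066579 -53.66932033] 0.060244094387618075
[313 199   9  41 309] mid [0.001  0.0212 0.1456] size [0.0261 0.0051 0.01  ] mean [0.0022 0.0209 0.1482] col [136  41  60]
[255 200   9  40 318] mid [ 0.0009 -0.0177  0.1453] size [0.0257 0.0052 0.0105] mean [ 0.0018 -0.0175  0.1482] col [153  39  54]
[272 203  33  35 889] mid [0.0008 0.0019 0.1466] size [0.0218 0.0219 0.0131] mean [0.0022 0.0017 0.1502] col [44 48 73]
```

View pics/w8.png

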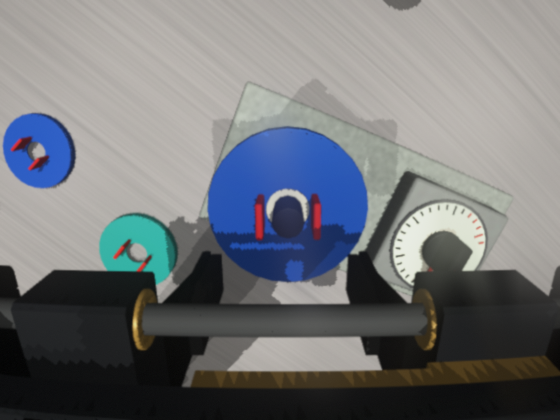

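servo_tool(commands=[0.5, 1, 15, 0, 0, 0, 0.5, 1, 20, 0, 0, 0, 0, 0, 20, 0, 0, 0, 0, 0, 18, 0, 0, 0, 0, 0, 12, 0, 0, 0, 0, 0, 6, 0, 0, 0, 0, 0, 3, 0, 0, 0, 0, 0, 0, 0, 0, 0, 0, 0, 0, 0, 0, 0])

```text
time_s: 21.4
tool_pos: [0.5301, -0.0338, 0.1307]
tool_rot: [179.9, -0.0, 39.0]
force: [0.2, 0.8, 0.3]
grip_width: 0.0598
```

```bash
python3 tabs.py w9
```

```text
21.4 [ 0.53012554 -0.03381507  0.13073618] [ 1.79937638e+02 -4.69218059e-02  3.90457901e+01] [0.1956834  0.76546632 0.32971195] [ 39.58704265  11.5421936  -42.67743393 105.48742029   8.55349857
  66.13652403 -56.93358343] 0.059787109119974716
[232 259  16  45 579] mid [ 0.0017 -0.0203  0.1454] size [0.0214 0.0054 0.0107] mean [ 0.0044 -0.0198  0.1475] col [110  25  30]
[321 259  15  45 554] mid [0.0018 0.0185 0.1455] size [0.0214 0.005  0.011 ] mean [0.0047 0.0181 0.1475] col [108  28  35]
[186 260  34  44 807] mid [ 0.0013 -0.0352  0.15  ] size [0.0213 0.0095 0.02  ] mean [ 0.0073 -0.0336  0.1501] col [15 16 22]
[349 261  38  43 855] mid [0.0014 0.0344 0.15  ] size [0.0211 0.0109 0.0199] mean [0.0075 0.0324 0.1503] col [14 14 21]
[ 259  264   51   40 1688] mid [ 0.0031 -0.0007  0.1465] size [0.0147 0.0221 0.013 ] mean [ 0.0038 -0.0007  0.1494] col [28 28 36]
```

View pics/w9.png

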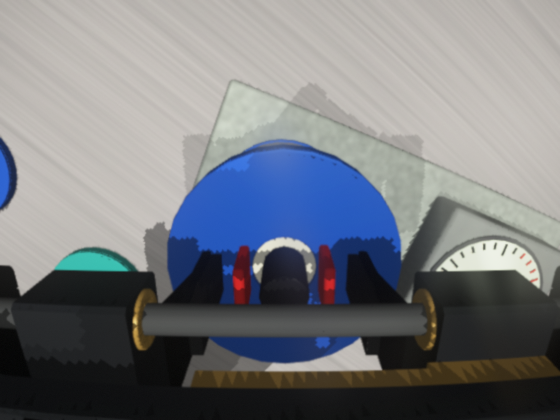

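servo_tool(commands=[0, -0.6, 2, 0, 0, 0, 0, 0, 0, 0, 0, 0, 0, 0, 0, 0, 0, 0])

```text
time_s: 21.75
tool_pos: [0.5292, -0.0334, 0.1281]
tool_rot: [180.0, 0.0, 39.0]
force: [-0.3, -0.5, -0.4]
grip_width: 0.0598
```

servo_tool(commands=[0, 0, 0, 0, 0, 0, 0, 0, 0, 0, 0, 0, 0, 0, 0, 0, 0, 0, 0, 0, 0, 0, 0, 0, 0, 0, 0, 0, 0, 0, 0, 0, 0, 0, 0, 0], jaw=34, newtons=25)

```text
time_s: 22.35
tool_pos: [0.5292, -0.0335, 0.1281]
tool_rot: [180.0, -0.0, 39.0]
force: [0.9, -0.4, 0.1]
grip_width: 0.0439
```

Width 43.9 mm matches the 44 mm over the tabs. Raising slowly.

servo_tool(commands=[0, 0, -2, 0, 0, 0, 0, 0, -3, 0, 0, 0, 0, 0, -5, 0, 0, 0, 0, 0, -5, 0, 0, 0, 0, 0, -5, 0, 0, 0, 0, 0, 0, 0, 0, 0])

```text
time_s: 22.95
tool_pos: [0.5298, -0.0333, 0.1491]
tool_rot: [179.9, -0.1, 39.0]
force: [0.6, 0.1, -1.7]
grip_width: 0.044
```

servo_tool(commands=[0, 0, -6, 0, 0, 0, 0, 0, -10, 0, 0, 0, 0, 0, -12, 0, 0, 0, 0, 0, -14, 0, 0, 0, 0, 0, -14, 0, 0, 0, 0, 0, -12, 0, 0, 0, 0, 0, -8, 0, 0, 0, 0, 0, -4, 0, 0, 0, 0, 0, 0, 0, 0, 0, 0, 0, 0, 0, 0, 0])

```text
time_s: 23.95
tool_pos: [0.5288, -0.0334, 0.2275]
tool_rot: [-180.0, 0.0, 39.0]
force: [-0.4, 0.3, -2.7]
grip_width: 0.0437
```

Run:
```python
from h import *
o=monitor.get_obs(); print(o['time_s'],o['tool_pos'],o['tool_rot'],o['force'],o['grip_width'])
p,d=read_camera('wrist'); q,d2=read_camera('scene'); t,d3=read_camera('top')
cv2.imwrite('pics/w10.png',p[:,:,::-1]); cv2.imwrite('pics/s10.png',cv2.resize(q[140:300,130:300,::-1],None,fx=3.7,fy=3.7,interpolation=2)); cv2.imwrite('pics/t10.png',t[:,:,::-1])
np.savez('s10.npz',q=q,d=d2,t=t,d3=d3)
P=cloud(cam('scene'),d2)
hsv=cv2.cvtColor(q,cv2.COLOR_RGB2HSV); b=(hsv[...,0]>105)&(hsv[...,0]<125)&(hsv[...,1]>120)&(abs(P[...,0]-.529)<.07)&(abs(P[...,1]+.033)<.07)&(P[...,2]>.18)
X=P[b]; A=np.c_[X[:,:2],np.ones(len(X))]; s=np.linalg.lstsq(A,X[:,2],rcond=None)[0]; print('plate',len(X),np.median(X[:,2]),'tilt deg',np.degrees(np.hypot(*s[:2])))
m=(np.hypot(P[...,0]-.528,P[...,1]+.0325)<.055)&(P[...,2]>.1)&(P[...,2]<.165); 
h=np.histogram(P[m][:,2],np.arange(.1,.166,.004)); print(h[0],h[1].round(3))
```

```text
23.95 [ 0.52883117 -0.03341964  0.2275479 ] [-1.79966425e+02  3.80579664e-02  3.90370792e+01] [-0.43526397  0.33500055 -2.7268899 ] 0.04374274132846175
plate 858 0.22261184042715976 tilt deg 1.6076867570573024
[ 38  26  19  29 365 276  15  11   7   8  10   8   4   0   0   0] [0.1   0.104 0.108 0.112 0.116 0.12  0.124 0.128 0.132 0.136 0.14  0.144
 0.148 0.152 0.156 0.16  0.164]
```

View pics/s10.png

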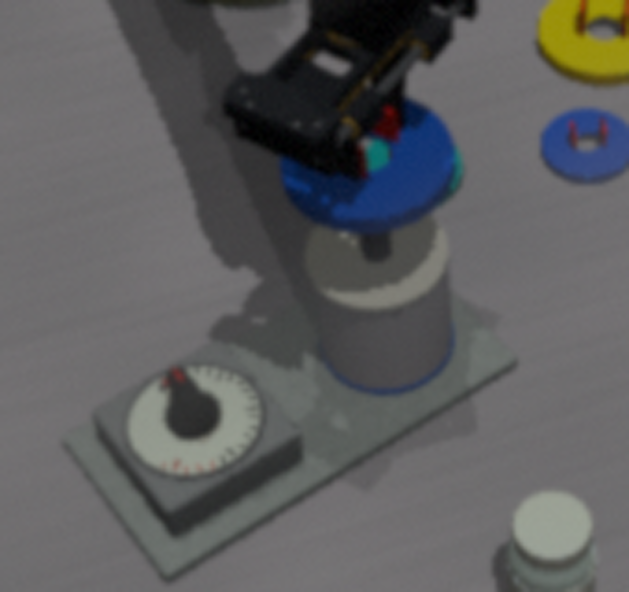

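View pics/w10.png

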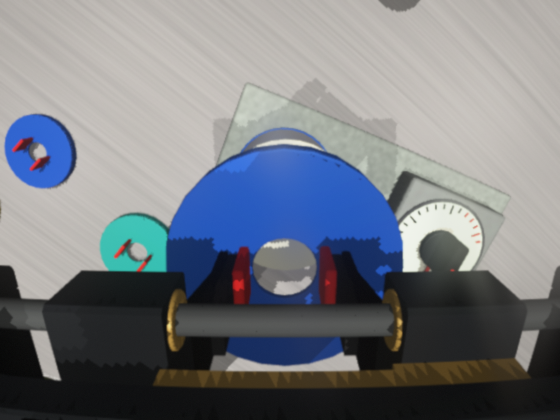

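View pics/t10.png

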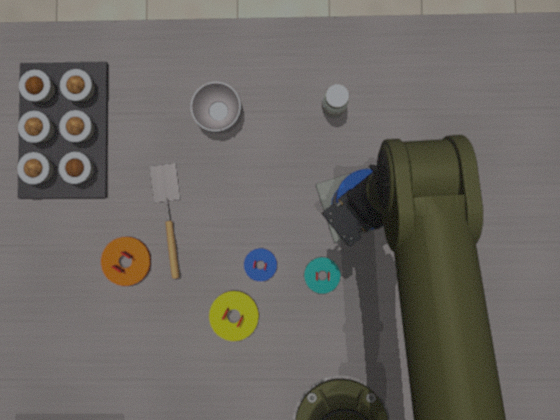

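Run:
```python
from h import *
z=np.load('s10.npz'); q=z['q']; P=cloud(cam('scene'),z['d'])
hsv=cv2.cvtColor(q,cv2.COLOR_RGB2HSV); b=(hsv[...,0]>105)&(hsv[...,0]<125)&(hsv[...,1]>120)&(np.hypot(P[...,0]-.529,P[...,1]+.033)<.055)&(P[...,2]>.21)&(P[...,2]<.235)
def fit(X,n):
    for _ in range(4):
        A=np.c_[X[:,:2]-[.529,-.033],np.ones(len(X))]; s=np.linalg.lstsq(A,X[:,2],rcond=None)[0]; e=X[:,2]-A@s; X=X[abs(e)<2.5*e.std()]
    print(n,len(X),s[2].round(4),np.degrees(s[:2]).round(2),e.std().round(4))
fit(P[b],'outer plate')
m=(np.hypot(P[...,0]-.528,P[...,1]+.0325)<.048)&(abs(P[...,2]-.119)<.008); fit(P[m],'flange')
m=(P[...,2]<.01)&(np.hypot(P[...,0]-.5,P[...,1]-.1)<.3); fit(P[m],'table')
```

```text
outer plate 570 0.223 [-0.49 -0.05] 0.0018
flange 542 0.1196 [0.44 0.24] 0.0019
table 17255 0.0007 [-0.01  0.04] 0.0023
```

```bash
python3 -c "
from cell import env,monitor
print(monitor.get_obs()['force'],monitor.get_obs()['time_s']); print(env.sign_off())"
```

```text
[ 0.52657356 -0.37408701 -1.14357462] 24.1
the job is handed in; nothing more can be done
None
```

The job is done and handed in at 24.1 s. The outer lid is held up in the gripper and the inner lid is seated on the pot.

1. **Pointer:** I turned it anticlockwise until the wrist torque stepped up at the zero stop, then released it. A wrist close-up showed the red pointer on the zero tick. In later views the dial looked unchanged.
2. **Placing the lids:** I carried both lids by the black knob and lowered them in small steps. The tool met firm contact at z 0.1274 m (expected 0.1275 m, up to 12.7 N), and then I let go.
3. **Raising the outer lid:** I gripped the two red tabs at 43.7–44 mm opening (44 mm expected) and raised the lid by about 99 mm.

**Last checks:**
- **Outer lid:** its plate is at 0.223 m and about 0.5° from level. A first rough fit gave 1.6°, which came down once outlying points were removed.
- **Inner lid:** its flange top is at about 0.1196 m, against 0.119 m expected when seated.
- **Bystanders:** the jar, bowl and spatula look unmoved in the top view.

The top camera put the lid knob about 3 mm away from where the wrist camera and arm did, and the pot about 1–1.5 mm away. I placed the lids by the wrist camera.

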